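Stand the volumetric flasks in their support rings

ROBOT

A 6-joint arm with a two-finger parallel gripper is mounted at the origin on the work surface. World frame = base frame: x ahead of the robot, y to its left, z up, the work surface at z = 0. Lengths are in m, angles in rad, forces in N, time in s.
With the tool pointing down it reaches from about 0.325 to 0.9 m from the base axis. Payload 6.1 kg.
Tool frame: the origin (TCP) lies at the very end of the fingers, on their centre line; the grasp point (between the pads) lies behind it (bot.grip_point_offset is the z of the grasp point in the tool frame, in m); z points along the fingers, y is the line along which they close (so a half turn about z gives the same grasp; the last joint's range is limited). The gripper opens to 87 mm and grips with 3 to 60 N. Pads are 19 mm wide; open, the fingers measure 117 mm over their backs; the gripper's body (75 mm by 190 mm) begins 51 mm behind the grasp point.
Start: joints at [-1.422, 0.22, 1.526, -0, 1.395, -0.126], TCP at [0.17, -0.602, 0.223] pointing down, gripper open.
Joint ranges: [-2.98, 2.98], [-0.91, 2.08], [0.09, 2.57], [-1.24, 4.39], [0.2, 2.65], [-2.68, 2.68]. Speed limits (rad/s): [2.57, 2.57, 3.01, 3.14, 3.14, 3.14].

INTERFACE

Orientations are given as a unit quaternion [x, y, z, w].
In Python, from station import bot, cams gives the robot as it stands.
- The arm moves only by the shell command python3 -m crank 'ROWS' [OPENING]. ROWS is JSON, a list of rows, each a list of 2 entries, a list of its own where there are three numbers: the shift along the tool's x, y, z in units of 0.1 m (1.0 is 0.1 m), then the turn, a rotation vector about the tool's x, y, z in units of 30 degrees (1.0 is 30 degrees). In form: [[[dx, dy, dz], [rx, ry, rz]], ...]. A call has 1 to 5 rows; each row is the pose to reach, as a shift and turn from the pose commanded when the call began, along the tool's axes at that moment; what a row does not reach only later rows make up. A row lasts 1/8 s, in which the tool goes at most 62.5 mm and 10.7 degrees, less where a joint would pass 70% of its speed; a pose out of reach is approached as far as the arm can. A call with a number of a shift or a turn outside -1 to 1 is refused whole. A call with a gripper value outside its range is refused whole. OPENING is the opening, from -1 (shut) to 1 (fully open), so that 0 is half open, set as the call begins (- or left out, the last holds). The fingers move at their own pace and stop on an object; the grip force is fixed at half the most. Time passes only in rows, so rows that repeat a pose let the fingers close. It gives the time, the measured TCP pose, the force, the opening and the grip force at its end, in the units of the state.
- bot.get_state(): the state, without advancing time (a new reading comes with each control period).
- cams.grab_frame(name): name is "scene" or "top" or "wrist"; returns the picture (420x560x3 uint8, red, green, blue); there is no depth.
- cams.camera_params(name): a dict with "fx", "fy", "cx", "cy" (pixels), "D" ([k1, k2, p1, p2, k3] as OpenCV has them; the pictures are not rectified), "extrinsics" (4x4, takes a point from camera to world coordinates); the wrist camera has in their place "tool_from_camera" (4x4, takes a point from camera to tool coordinates, whose origin is the TCP and whose axes are the flange's). Camera axes: x right, y down, z forward; pixel columns grow to the right and rows downward; lengths in m; the calibration is good to about 2 mm. A picture is of the moment at which its call begins: read the wrist's pose just before it. camera_params takes no time and is no camera call.
- bot.sign_off(): hands the job in; it is judged then, once.
The state is a dict: "time_s": time; "joint_pos": joint angles; "dq": joint speeds; "tau": joint torques, N m; "tcp_pos": TCP position; "tcp_rot": TCP orientation; "contact_force": force on the tool from outside, world axes, zero at the start; "ft_torque": the same for the moment, N m; "opening": finger opening in m; "finger_force": force on a finger pad.
Only numpy, scipy, OpenCV 4.12 (cv2) and the standard library are available. Lean on these libraries where they do the work, as an engineer would, in place of code of your own. Each camera call takes 0.05 s, during which the arm holds its last target. There are 200 camera calls.

TASK

Stand each of the four stoppered volumetric flasks upright in the rubber support ring of its own size, the smallest flask in the smallest ring and so on up to the largest, with its foot down on the bench inside the ring. Set them down gently: no flask may be dropped or tipped over. Leave the beaker and the white bottle that stand among them where they are.

Things in the scene. Friction and masses are not known exactly. Their poses are not given: they have to be found in the camera images.
- flask_10: smallest of four loose, empty amber glass volumetric flasks (10 ml): pear-shaped bulb 28 mm across, flat foot 23 mm, bulb ends 36 mm up; bare round neck 11 mm across from 36 to 83 mm up (grip it about 66 mm up); rim 15 mm, white stopper head 18 mm across (one piece with it), total height 104 mm. Origin: centre of the foot's underside, on the bench at the start; z up the neck; yaw meaningless
- flask_25: second smallest of four loose, empty amber glass volumetric flasks (25 ml): pear-shaped bulb 40 mm across, flat foot 30 mm, bulb ends 50 mm up; bare round neck 12 mm across from 50 to 103 mm up (grip it about 86 mm up); rim 16 mm, white stopper head 19 mm across (one piece with it), total height 124 mm. Origin: centre of the foot's underside, on the bench at the start; z up the neck; yaw meaningless
- flask_50: second largest of four loose, empty amber glass volumetric flasks (50 ml): pear-shaped bulb 50 mm across, flat foot 37 mm, bulb ends 62 mm up; bare round neck 13 mm across from 62 to 133 mm up (grip it about 116 mm up); rim 17 mm, white stopper head 20 mm across (one piece with it), total height 154 mm. Origin: centre of the foot's underside, on the bench at the start; z up the neck; yaw meaningless
- flask_100: largest of four loose, empty amber glass volumetric flasks (100 ml): pear-shaped bulb 60 mm across, flat foot 44 mm, bulb ends 75 mm up; bare round neck 15 mm across from 75 to 163 mm up (grip it about 146 mm up); rim 19 mm, white stopper head 22 mm across (one piece with it), total height 184 mm. Origin: centre of the foot's underside, on the bench at the start; z up the neck; yaw meaningless
- ring_10: smallest of four black rubber flask support rings flat on the bench: 70 mm outside, straight round hole 44 mm through to the bench, 20 mm high; stays put. For the smallest flask (28 mm bulb), whose foot stands on the bench inside the hole. Origin: centre of the hole at bench level; z up
- ring_25: second smallest of four black rubber flask support rings flat on the bench: 88 mm outside, straight round hole 57 mm through to the bench, 24 mm high; stays put. For the second smallest flask (40 mm bulb), whose foot stands on the bench inside the hole. Origin: centre of the hole at bench level; z up
- ring_50: second largest of four black rubber flask support rings flat on the bench: 106 mm outside, straight round hole 68 mm through to the bench, 28 mm high; stays put. For the second largest flask (50 mm bulb), whose foot stands on the bench inside the hole. Origin: centre of the hole at bench level; z up
- ring_100: largest of four black rubber flask support rings flat on the bench: 124 mm outside, straight round hole 78 mm through to the bench, 32 mm high; stays put. For the largest flask (60 mm bulb), whose foot stands on the bench inside the hole. Origin: centre of the hole at bench level; z up
- beaker: bystander, not to be moved: small open clear glass beaker, 42 mm across, 60 mm high, standing among the flasks and rings. Origin: centre of its underside, z up
- bottle: bystander, not to be moved: white plastic bottle with a paper label and white cap, 44 mm across, 95 mm high, standing among the flasks and rings. Origin: centre of its underside, z up
There are look-alikes about, which are no part of the job. What is shaped like the flask_10 but green is not meant.

How it is judged:
By the outcome, as a careful person would: the job done as asked, in the order asked, and still so for the second after the job is handed in, with the robot touching nothing.
It also fails if it takes over 120 s, if anything falls off the work surface, if the arm or the gripper's body presses on something with over 40 N, if the wrist force passes 120 N, or if a joint passes its speed limit or range.

## Working session

There is one attempt and no reset: what is moved stays moved. The work goes in short steps, Python scripts to look and compute and a shell command to move; the robot and the scene stay as the last step left them, time stands still between calls to the robot, and variables do not carry over. Pictures are saved under pics/ and viewed, at most 14 in all, crops included, and the job is handed in when it is done.

```bash
ls; mkdir -p pics
python3 - <<'E'
from station import bot,cams
import cv2
for n in ["scene","top"]:
    cv2.imwrite(f"pics/{n}0.png",cams.grab_frame(n)[:,:,::-1])
    p=cams.camera_params(n);print(n,p)
print(cams.camera_params("wrist"));print(bot.get_state(),bot.grip_point_offset)
E
```

```text
pics
scene {'fx': 404.47453536604115, 'fy': 404.47453536604115, 'cx': 272.97283839769875, 'cy': 213.89078498093167, 'D': array([-0.03131544,  0.        ,  0.        ,  0.        ,  0.        ]), 'extrinsics': array([[-0.30234902,  0.82804283, -0.47215478,  0.97302708],
       [ 0.95312398,  0.25648718, -0.16052729,  0.15875078],
       [-0.01182183, -0.49855732, -0.86677612,  0.83520517],
       [ 0.        ,  0.        ,  0.        ,  1.        ]])}
top {'fx': 416.1791503890162, 'fy': 416.1791503890162, 'cx': 280.74760106279507, 'cy': 204.0232434870683, 'D': array([-0.10329218,  0.        ,  0.        ,  0.        ,  0.        ]), 'extrinsics': array([[-0.11039213, -0.97192435,  0.20778988,  0.32511615],
       [-0.99388676,  0.10760798, -0.02469062,  0.00646083],
       [ 0.00163757, -0.20924526, -0.97786182,  1.00914758],
       [ 0.        ,  0.        ,  0.        ,  1.        ]])}
{'fx': 297.3368082934069, 'fy': 297.3368082934069, 'cx': 276.6789418969675, 'cy': 209.59316489212324, 'D': array([-0.06637673,  0.        ,  0.        ,  0.        ,  0.        ]), 'tool_from_camera':
[... 347 characters left out ...]
me_s': 0.1, 'joint_pos': array([-1.42211172e+00,  2.21153428e-01,  1.52753071e+00, -1.68559398e-05,
        1.39467452e+00, -1.26069670e-01]), 'dq': array([-0.00033447, -0.00263355, -0.00346057,  0.00215603,  0.00048466,
        0.00149822]), 'tau': array([-7.44488460e-06, -4.95947456e+01, -3.88519228e+01,  7.01327459e-02,
        5.15625416e-02, -4.82000530e-05]), 'tcp_pos': array([ 0.16949328, -0.60098882,  0.22152482]), 'tcp_rot': array([ 9.90578003e-01,  1.36946854e-01, -1.82800678e-05, -8.82852311e-04]), 'contact_force': array([-0.0136041 , -0.75656258, -0.46647814]), 'ft_torque': array([-0.03915596, -0.02483013,  0.02506861]), 'finger_force': 0.0, 'opening': 0.0872115424391004} -0.0187
```

View pics/top0.png

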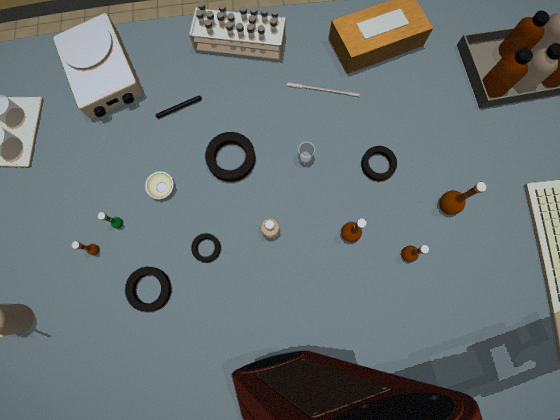

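View pics/scene0.png

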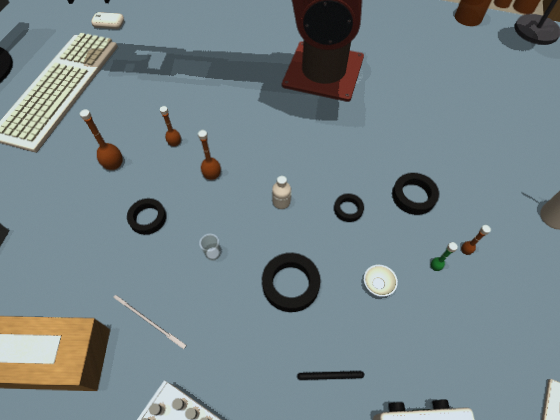

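The top view shows these objects, as (column, row) pixels:
- **Flasks:** 100 at (452,203), 50 at (351,232), 25 at (410,254), 10 at (93,249). The green decoy is at (116,222).
- **Rings:** 100 at (230,156), 50 at (148,289), 25 at (379,163), 10 at (206,247).
- **Bystanders:** beaker at (307,152), bottle at (270,228).

The scene view agrees with this layout.

```bash
cat > h.py <<'E'
import numpy as np,cv2
from scipy.optimize import least_squares
from scipy.spatial.transform import Rotation as R
def proj(P,p,X=None):
    E=p["extrinsics"] if X is None else X
    W=np.linalg.inv(E);K=np.array([[p["fx"],0,p["cx"]],[0,p["fy"],p["cy"]],[0,0,1]])
    return cv2.projectPoints(np.float64(P).reshape(-1,1,3),cv2.Rodrigues(W[:3,:3])[0],W[:3,3],K,p["D"])[0][:,0]
def hullc(pts):
    m=cv2.moments(cv2.convexHull(np.float32(pts)));return np.array([m["m10"],m["m01"]])/m["m00"]
def cyl(x,y,r,z0,z1):
    a=np.linspace(0,2*np.pi,48,endpoint=False)
    return np.array([[x+r*np.cos(t),y+r*np.sin(t),z] for z in(z0,z1) for t in a])
def blob(mask,px):
    n,l,s,c=cv2.connectedComponentsWithStats(mask.astype(np.uint8))
    k=min((k for k in range(1,n) if s[k,4]>15),key=lambda k:np.hypot(*(c[k]-px)))
    ct=np.argwhere(l==k)[:,::-1];return hullc(np.r_[ct-.5,ct+.5]-0.0),s[k,4]
def solve(r,z0,z1,obs): # obs [(p,c)]
    f=lambda v:np.concatenate([hullc(proj(cyl(*v,r,z0,z1),p))-c for p,c in obs])
    s=least_squares(f,[.5,0],diff_step=1e-3);return s.x,s.fun
E
python3 - <<'E'
from h import *
from station import cams
im={n:cv2.imread(f"pics/{n}0.png").astype(int) for n in("top","scene")}
P={n:cams.camera_params(n) for n in im}
obj={ # name: kind,r,z0,z1,top px,scene px
"r10":("d",.035,0,.020,(206,247),(349,208)),"r25":("d",.044,0,.024,(379,163),(146,216)),"r50":("d",.053,0,.028,(148,289),(415,194)),"r100":("d",.062,0,.032,(230,156),(291,282)),
"f10":("w",.009,.088,.104,(75,245),(486,230)),"f25":("w",.0095,.108,.124,(425,249),(164,110)),"f50":("w",.010,.138,.154,(361,223),(203,134)),"f100":("w",.011,.168,.184,(481,187),(86,114)),"green":("w",.009,.088,.104,(102,216),(452,246))}
for k,(t,r,z0,z1,a,b) in obj.items():
    o=[];A=[]
    for n,px in(("top",a),("scene",b)):
        i=im[n];m=(i.max(2)<45) if t=="d" else (i.min(2)>135)
        c,s=blob(m,px);o.append((P[n],c));A+=[*c.round(1),s]
    x,f=solve(r,z0,z1,o);xs=[solve(r,z0,z1,[q])[0].round(4) for q in o]
    print(k,x.round(4),f.round(1),xs,A,"r",np.hypot(*x).round(3))
for k,px,z in(("beaker",(307,152),.03),("bottle",(270,222),.09)):
    print(k,least_squares(lambda v:proj([[*v,z]],P["top"])[0]-px,[.5,0],diff_step=1e-3).x.round(3))
E
```

```text
r10 [0.4518 0.1719] [ 0.2 -0.7  0.4 -0.7] [array([0.4502, 0.1725]), array([0.4539, 0.1714])] [np.float64(205.8), np.float64(247.7), np.int32(390), np.float64(348.4), np.float64(207.6), np.int32(459)] r 0.483
r25 [ 0.6168 -0.2765] [ 0.3 -0.9  0.6 -0.5] [array([ 0.6147, -0.2753]), array([ 0.6186, -0.2772])] [np.float64(378.6), np.float64(163.1), np.int32(625), np.float64(146.2), np.float64(216.2), np.int32(764)] r 0.676
r50 [0.3678 0.3165] [ 0.3 -0.5  0.4 -0.5] [array([0.3667, 0.3172]), array([0.3695, 0.3157])] [np.float64(147.9), np.float64(288.9), np.int32(1037), np.float64(414.9), np.float64(193.4), np.int32(1117)] r 0.485
r100 [0.6733 0.0935] [ 0.1 -0.8  0.4 -0.6] [array([0.6712, 0.094 ]), array([0.6748, 0.0932])] [np.float64(230.1), np.float64(156.4), np.int32(1297), np.float64(290.6), np.float64(282.2), np.int32(1799)] r 0.68
f10 [0.4749 0.4544] [0.8 1.  0.3 1.1] [array([0.4774, 0.4562]), array([0.4723, 0.4536])] [np.float64(74.6), np.float64(244.5), np.int32(49), np.float64(486.2), np.float64(228.2), np.int32(60)] r 0.657
f25 [ 0.3809 -0.3176] [0.7 0.3 0.6 1. ] [array([ 0.3817, -0.3161]), array([ 0.3782, -0.3204])] [np.float64(424.6), np.float64(248.7), np.int32(56), np.float64(162.8), np.float64(108.5), np.int32(38)] r 0.496
f50 [ 0.4486 -0.1816] [0.8 0.7 0.5 1.4] [array([ 0.4502, -0.1801]), array([ 0.4452, -0.1842])] [np.float64(361.5), np.float64(222.5), np.int32(73), np.float64(201.7), np.float64(132.7), np.int32(61)] r 0.484
f100 [ 0.4924 -0.4436] [0.8 0.4 0.6 1.3] [array([ 0.4935, -0.442 ]), array([ 0.4894, -0.4468])] [np.float64(481.4), np.float64(186.3), np.int32(78), np.float64(83.8), np.float64(112.4), np.int32(61)] r 0.663
green [0.5359 0.3916] [0.7 1.1 0.2 1.1] [array([0.5386, 0.3934]), array([0.5335, 0.391 ])] [np.float64(100.7), np.float64(215.1), np.int32(46), np.float64(452.9), np.float64(245.7), np.int32(60)] r 0.664
beaker [ 0.657 -0.097]
bottle [0.482 0.012]
```

```bash
python3 -m crank '[[[0.5,-0.28,-0.25],[0,0,0.26]],[[0.98,-0.55,-0.5],[0,0,0.525]],[[0.98,-0.55,-0.5],[0,0,0.525]],[[0.98,-0.55,-0.5],[0,0,0.525]]]' 0.3
python3 -m crank '[[[0.5,-0.5,0],[0,0,0]],[[1,-1,0],[0,0,0]]]'
```

```text
time_s: 0.6
tcp_pos: [0.2488, -0.522, 0.2721]
tcp_rot: [1.0, 0.001, -0.0, -0.0]
contact_force: [0.2, 0.7, -0.5]
opening: 0.059
finger_force: 0.0
time_s: 0.85
tcp_pos: [0.3365, -0.4337, 0.2708]
tcp_rot: [1.0, -0.002, -0.001, -0.001]
contact_force: [0.6, 0.2, 0.5]
opening: 0.0566
finger_force: 0.0
```

```bash
python3 -c "
from station import bot
print(bot.get_state())"
```

```text
{'time_s': 0.85, 'joint_pos': array([-1.05442031e+00,  1.17898067e-02,  1.66336211e+00, -2.22797382e-04,
        1.46879389e+00,  5.19732402e-01]), 'dq': array([ 0.88417053, -0.21916713,  0.21800583,  0.00152942, -0.00727988,
        0.86103283]), 'tau': array([ -5.96403301, -39.59791303, -39.49692965,  -0.13515038,
         0.26812683,  -1.19126726]), 'tcp_pos': array([ 0.33653432, -0.43369883,  0.27084354]), 'tcp_rot': array([ 9.99997913e-01, -1.66671749e-03, -6.78895055e-04, -9.67318759e-04]), 'contact_force': array([0.64576749, 0.19099742, 0.51787239]), 'ft_torque': array([-0.04521675, -0.07099614,  0.04765616]), 'finger_force': 0.0, 'opening': 0.05664187934191943}
```

```bash
python3 -m crank '[[[0.3,-0.5,0],[0,0,0]],[[0.6,-1,0],[0,0,0]]]' >/dev/null
python3 -m crank '[[[0.3,-0.5,0],[0,0,0]],[[0.66,-1,0],[0,0,0]]]' >/dev/null
python3 -m crank '[[[0,-0.5,0],[0,0,0]],[[0,-1,0],[0,0,0]]]' >/dev/null
python3 -m crank '[[[0,-0.5,0],[0,0,0]],[[0,-1,0],[0,0,0]]]' 
python3 -m crank '[[[0,-0.5,0],[0,0,0]],[[0,-1,0],[0,0,0]]]' >/dev/null
python3 -m crank '[[[0,-0.5,0],[0,0,0]],[[0,-1,0],[0,0,0]]]' >/dev/null
python3 -m crank '[[[0,-0.5,0],[0,0,0]],[[0,-1,0],[0,0,0]]]' >/dev/null
python3 -m crank '[[[0,-0.5,0],[0,0,0]],[[0,-1,0],[0,0,0]]]' >/dev/null
python3 -m crank '[[[0,-0.4,0.3],[0,0,0]],[[0,-0.76,0.6],[0,0,0]],[[0,-0.76,0.6],[0,0,0]],[[0,-0.76,0.6],[0,0,0]]]'
cat > w.py <<'E'
# stopper position from the wrist camera: python3 w.py name -> world xy and shift needed
import sys
from h import *
from station import bot,cams
F={"f10":(.009,.104,.066),"f25":(.0095,.124,.086),"f50":(.010,.154,.116),"f100":(.011,.184,.146)}
G={"f10":(.475,.454),"f25":(.381,-.318),"f50":(.449,-.182),"f100":(.492,-.444)}
k=sys.argv[1];r,H,g=F[k];s=bot.get_state()
T=np.eye(4);T[:3,:3]=R.from_quat(s["tcp_rot"]).as_matrix();T[:3,3]=s["tcp_pos"]
i=cams.grab_frame("wrist");cv2.imwrite(f"pics/w_{k}_{s['time_s']:.2f}.png",i[:,:,::-1])
p=cams.camera_params("wrist");X=T@p["tool_from_camera"];p=dict(p,extrinsics=X)
px=proj([[*G[k],H]],p)[0]
c,a=blob(i.min(2)>135,px);x,f=solve(r,H-.014,H,[(p,c)])
print(k,"pred",px.round(),"blob",c.round(1),a,"world",x.round(4),"tcp",s["tcp_pos"].round(4))
d=np.array([*x,g-.0187])-s["tcp_pos"];print("tool shift units",(T[:3,:3].T@d*10).round(3))
E
python3 w.py f10
```

```text
time_s: 1.85
tcp_pos: [0.4629, -0.0334, 0.2712]
tcp_rot: [1.0, -0.001, -0.001, -0.0]
contact_force: [0.2, 0.5, 0.5]
opening: 0.0568
finger_force: 0.0
time_s: 3.35
tcp_pos: [0.4642, 0.441, 0.2119]
tcp_rot: [1.0, -0.0, -0.0, 0.001]
contact_force: [0.5, -0.4, -0.5]
opening: 0.0563
finger_force: 0.0
f10 pred [263. 195.] blob [264.8 193.7] 244 world [0.4752 0.4521] tcp [0.4642 0.441  0.2119]
tool shift units [ 0.112 -0.114  1.645]
```

```bash
ls pics; cp pics/w_f10*.png pics/wf10.png
```

```text
scene0.png
top0.png
w_f10_3.35.png
```

View pics/wf10.png

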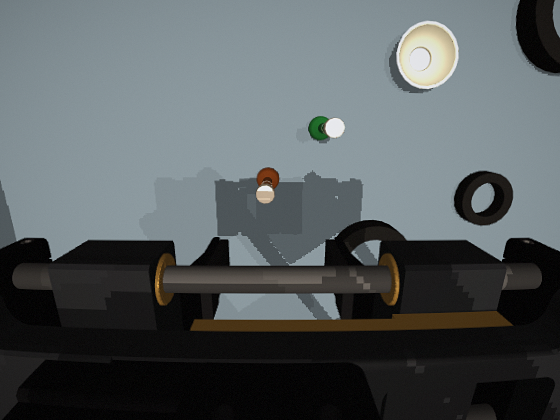

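The wrist picture shows the amber flask's stopper at (265,193), between the fingers, with the green decoy clear at (335,128).

```bash
python3 -m crank '[[[0.11,-0.11,0.3],[0,0,0]],[[0.11,-0.11,0.65],[0,0,0]],[[0.11,-0.11,0.65],[0,0,0]],[[0.11,-0.11,0.65],[0,0,0]]]' 
python3 w.py f10
```

```text
time_s: 3.9
tcp_pos: [0.4757, 0.4532, 0.1499]
tcp_rot: [1.0, -0.001, 0.001, -0.001]
contact_force: [-0.0, 0.1, 1.6]
opening: 0.0561
finger_force: 0.0
f10 pred [276. 229.] blob [278.6 227.4] 361 world [0.4742 0.4519] tcp [0.4757 0.4532 0.1499]
tool shift units [-0.017  0.015  1.026]
```

```bash
python3 -m crank '[[[-0.01,0.01,0.25],[0,0,0]],[[-0.01,0.01,0.5],[0,0,0]],[[-0.01,0.01,0.75],[0,0,0]],[[-0.01,0.01,1],[0,0,0]],[[-0.01,0.01,1],[0,0,0]]]'
python3 -m crank '[[[0,0,0],[0,0,0]],[[0,0,0],[0,0,0]],[[0,0,0],[0,0,0]],[[0,0,0],[0,0,0]],[[0,0,0],[0,0,0]]]' -1
```

```text
time_s: 4.58
tcp_pos: [0.4731, 0.4518, 0.0473]
tcp_rot: [1.0, -0.0, -0.001, 0.001]
contact_force: [-0.6, -0.3, 0.5]
opening: 0.0565
finger_force: 0.0
time_s: 5.2
tcp_pos: [0.4735, 0.4524, 0.0477]
tcp_rot: [1.0, -0.0, 0.0, -0.0]
contact_force: [0.7, 0.2, 0.9]
opening: 0.016
finger_force: 30.0
```

```bash
python3 -m crank '[[[0,0,0],[0,0,0]],[[0,0,0],[0,0,0]]]'
python3 -c "
from station import cams;import cv2
cv2.imwrite('pics/g10.png',cams.grab_frame('wrist')[:,:,::-1])"
```

```text
time_s: 5.45
tcp_pos: [0.4736, 0.4524, 0.0477]
tcp_rot: [1.0, -0.0, 0.0, -0.0]
contact_force: [0.5, -0.3, 1.2]
opening: 0.0157
finger_force: 30.0
```

View pics/g10.png

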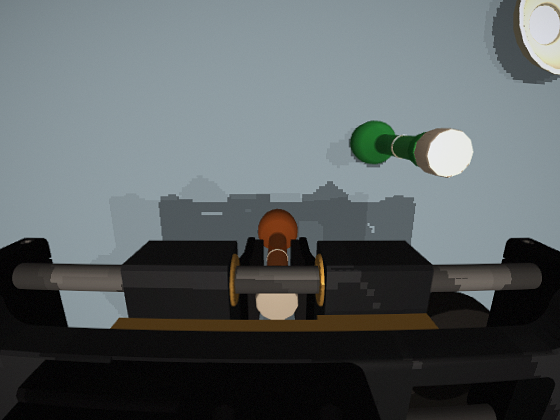

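The flask is held upright by its neck, centred between the pads at (278,255). I'll lift it and carry it to ring_10.

```bash
python3 -m crank '[[[0,0,-0.2],[0,0,0]],[[0,0,-0.5],[0,0,0]],[[0,0,-0.8],[0,0,0]],[[0,0,-1],[0,0,0]],[[0,0,-1],[0,0,0]]]'
python3 -m crank '[[[-0.03,0.3,0],[0,0,0]],[[-0.06,0.65,0],[0,0,0]],[[-0.1,1,0],[0,0,0]]]' >/dev/null
python3 -m crank '[[[-0.04,0.4,0],[0,0,0]],[[-0.08,0.7,0],[0,0,0]],[[-0.1,1,0],[0,0,0]]]' >/dev/null
python3 -m crank '[[[-0.02,0.4,0],[0,0,0]],[[-0.02,0.7,0],[0,0,0]],[[-0.02,0.8,0],[0,0,0]],[[-0.02,0.8,0],[0,0,0]],[[-0.02,0.8,0],[0,0,0]]]'
cat > l.py <<'E'
# ring + held stopper in the top & scene cameras: python3 l.py ring pic
import sys
from h import *
from station import bot,cams
i=cams.grab_frame("wrist");cv2.imwrite(f"pics/{sys.argv[1]}.png",i[:,:,::-1])
E
python3 l.py c10
```

```text
time_s: 6.12
tcp_pos: [0.4747, 0.4533, 0.1504]
tcp_rot: [1.0, -0.0, 0.002, -0.001]
contact_force: [0.1, 0.0, 0.4]
opening: 0.0159
finger_force: 30.0
time_s: 7.5
tcp_pos: [0.4513, 0.1731, 0.1473]
tcp_rot: [1.0, 0.0, -0.0, -0.0]
contact_force: [-0.6, 0.5, -1.1]
opening: 0.016
finger_force: 30.0
```

View pics/c10.png

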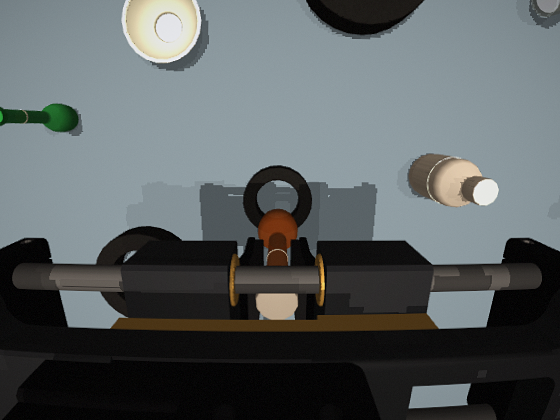

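The flask is held over ring_10. The ring's outline spans columns 244–312 with its top at row 166, and I'll check that against the prediction.

```bash
cat > r.py <<'E'
# predicted outline of a ring in the wrist picture at the present pose
import sys
from h import *
from station import bot,cams
def pred(x,y,r,h):
    s=bot.get_state();T=np.eye(4);T[:3,:3]=R.from_quat(s["tcp_rot"]).as_matrix();T[:3,3]=s["tcp_pos"]
    p=cams.camera_params("wrist");q=proj(cyl(x,y,r,0,h),p,T@p["tool_from_camera"])
    print("cols",q[:,0].min().round(1),q[:,0].max().round(1),"top",q[:,1].min().round(1),"bottom",q[:,1].max().round(1),"tcp",s["tcp_pos"].round(4))
pred(*map(float,sys.argv[1:]))
E
python3 r.py .4518 .1719 .035 .020
```

```text
cols 243.1 313.1 top 163.8 bottom 234.3 tcp [0.4514 0.1732 0.1474]
```

```bash
python3 -m crank '[[[-0.01,0.01,0.25],[0,0,0]],[[-0.01,0.01,0.5],[0,0,0]],[[-0.01,0.01,0.75],[0,0,0]],[[-0.01,0.01,0.9],[0,0,0]],[[-0.01,0.01,0.95],[0,0,0]]]'
python3 -m crank '[[[0,0,0.01],[0,0,0]],[[0,0,0.02],[0,0,0]],[[0,0,0.03],[0,0,0]],[[0,0,0.03],[0,0,0]]]'
```

```text
time_s: 8.18
tcp_pos: [0.4498, 0.1717, 0.0517]
tcp_rot: [1.0, 0.0, -0.001, 0.0]
contact_force: [0.1, 0.4, 0.2]
opening: 0.0159
finger_force: 30.0
time_s: 8.68
tcp_pos: [0.4507, 0.1714, 0.0499]
tcp_rot: [1.0, -0.0, 0.0, -0.0]
contact_force: [-0.5, -0.2, -0.5]
opening: 0.0161
finger_force: 30.0
```

```bash
python3 -m crank '[[[0,0,0.01],[0,0,0]],[[0,0,0.02],[0,0,0]],[[0,0,0.02],[0,0,0]],[[0,0,0.02],[0,0,0]]]'
python3 -m crank '[[[0,0,0.005],[0,0,0]],[[0,0,0.01],[0,0,0]],[[0,0,0.01],[0,0,0]]]'
```

```text
time_s: 9.18
tcp_pos: [0.4506, 0.1714, 0.0477]
tcp_rot: [1.0, -0.0, 0.0, -0.0]
contact_force: [0.8, 0.1, 0.2]
opening: 0.0158
finger_force: 30.0
time_s: 9.55
tcp_pos: [0.4516, 0.1715, 0.0476]
tcp_rot: [1.0, -0.0, 0.001, -0.0]
contact_force: [-0.2, 0.2, 5.3]
opening: 0.0156
finger_force: 30.0
```

Contact: 5 N. Release to about half open and retreat upward.

```bash
python3 -m crank '[[[0,0,0],[0,0,0]],[[0,0,0],[0,0,0]],[[0,0,0],[0,0,0]],[[0,0,0],[0,0,0]]]' 0.3
python3 -m crank '[[[0,0,-0.2],[0,0,0]],[[0,0,-0.5],[0,0,0]],[[0,0,-1],[0,0,0]],[[0,0,-1],[0,0,0]]]'
python3 -m crank '[[[0,0,-0.5],[0,0,0]],[[0,0,-1],[0,0,0]],[[0,0,-1],[0,0,0]]]'
python3 l.py p10; python3 w.py f10
```

```text
time_s: 10.05
tcp_pos: [0.4501, 0.1713, 0.0462]
tcp_rot: [1.0, -0.0, -0.0, 0.0]
contact_force: [-0.5, 0.1, 0.3]
opening: 0.0481
finger_force: 0.0
time_s: 10.55
tcp_pos: [0.4537, 0.1721, 0.151]
tcp_rot: [1.0, -0.0, 0.004, -0.001]
contact_force: [0.3, -0.6, -0.3]
opening: 0.0566
finger_force: 0.0
time_s: 10.92
tcp_pos: [0.4528, 0.1719, 0.2505]
tcp_rot: [1.0, -0.0, 0.004, -0.001]
contact_force: [-0.5, 0.6, -0.3]
opening: 0.0559
finger_force: 0.0
f10 pred [ 19. 178.] blob [ 55.2 191.7] 18 world [0.4581 0.4185] tcp [0.4514 0.1716 0.2477]
tool shift units [ 0.061 -2.469  2.006]
```

View pics/p10.png

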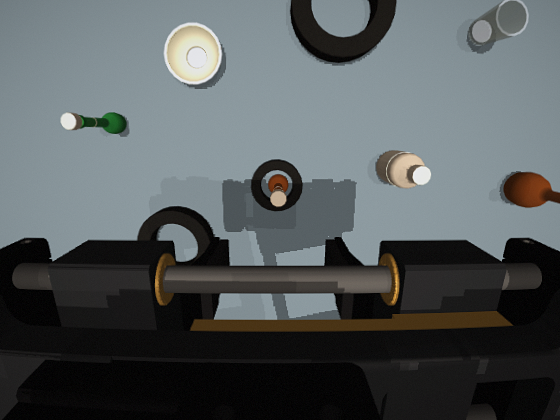

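flask_10 stands upright in the middle of ring_10, at (277,187). Next is flask_25.

```bash
python3 -m crank '[[[0,0.5,0],[0,0,0]],[[0,1,0],[0,0,0]]]' >/dev/null
python3 -m crank '[[[0,0.5,0],[0,0,0]],[[0,1,0],[0,0,0]]]' >/dev/null
python3 -m crank '[[[0,0.5,0],[0,0,0]],[[0,1,0],[0,0,0]]]' >/dev/null
python3 -m crank '[[[-0.2,0.5,0],[0,0,0]],[[-0.4,1,0],[0,0,0]],[[-0.4,1,0],[0,0,0]]]' 
python3 -m crank '[[[-0.2,0.45,0],[0,0,0]],[[-0.3,0.9,0],[0,0,0]],[[-0.3,0.9,0],[0,0,0]],[[-0.3,0.9,0],[0,0,0]]]' 
python3 w.py f25
```

```text
time_s: 12.15
tcp_pos: [0.408, -0.2308, 0.2438]
tcp_rot: [1.0, -0.003, -0.002, -0.001]
contact_force: [0.2, 0.7, -0.6]
opening: 0.0569
finger_force: 0.0
time_s: 12.65
tcp_pos: [0.3804, -0.3171, 0.245]
tcp_rot: [1.0, 0.0, -0.001, -0.001]
contact_force: [0.6, -0.5, -0.4]
opening: 0.0564
finger_force: 0.0
f25 pred [278. 202.] blob [273.5 201.6] 235 world [ 0.3804 -0.3135] tcp [ 0.3804 -0.3171  0.245 ]
tool shift units [ 0.003 -0.031  1.777]
```

```bash
python3 -m crank '[[[0,-0.02,0.4],[0,0,0]],[[0,-0.02,0.8],[0,0,0]],[[0,-0.02,0.8],[0,0,0]],[[0,-0.02,0.8],[0,0,0]]]' 
python3 w.py f25
```

```text
time_s: 13.2
tcp_pos: [0.3813, -0.3164, 0.1679]
tcp_rot: [1.0, 0.001, 0.001, 0.0]
contact_force: [0.2, -0.1, 0.2]
opening: 0.0567
finger_force: 0.0
f25 pred [279. 229.] blob [273.3 227.8] 424 world [ 0.3801 -0.3139] tcp [ 0.3813 -0.3164  0.1679]
tool shift units [-0.013 -0.027  1.006]
```

```bash
python3 -m crank '[[[-0.01,-0.02,0.25],[0,0,0]],[[-0.01,-0.02,0.5],[0,0,0]],[[-0.01,-0.02,0.75],[0,0,0]],[[-0.01,-0.02,1],[0,0,0]],[[-0.01,-0.02,1],[0,0,0]]]'
python3 -m crank '[[[0,0,0],[0,0,0]],[[0,0,0],[0,0,0]],[[0,0,0],[0,0,0]],[[0,0,0],[0,0,0]],[[0,0,0],[0,0,0]]]' -1
python3 l.py g25
```

```text
time_s: 13.88
tcp_pos: [0.3792, -0.3143, 0.0665]
tcp_rot: [1.0, -0.0, -0.0, -0.001]
contact_force: [-0.2, 0.1, 0.5]
opening: 0.0566
finger_force: 0.0
time_s: 14.5
tcp_pos: [0.3795, -0.3147, 0.0667]
tcp_rot: [1.0, -0.0, 0.0, 0.0]
contact_force: [0.4, 0.7, 1.4]
opening: 0.0163
finger_force: 30.0
```

View pics/g25.png

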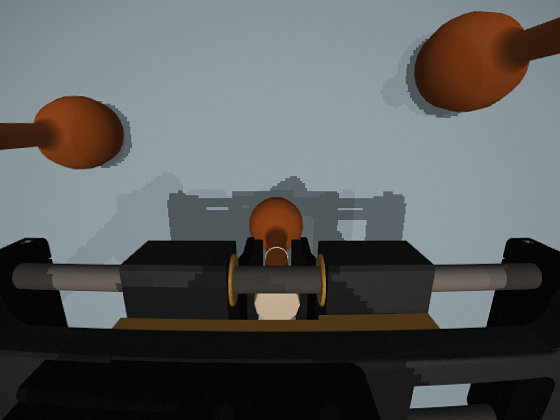

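flask_25 is gripped at its neck, centred at (276,255), with flasks 50 and 100 well clear. I'll lift it and carry it to ring_25.

```bash
python3 -m crank '[[[0,0,-0.2],[0,0,0]],[[0,0,-0.5],[0,0,0]],[[0,0,-0.8],[0,0,0]],[[0,0,-1],[0,0,0]],[[0,0,-1],[0,0,0]]]'
python3 -m crank '[[[0.3,-0.05,0],[0,0,0]],[[0.65,-0.1,0],[0,0,0]],[[1,-0.15,0],[0,0,0]]]' >/dev/null
python3 -m crank '[[[0.35,-0.05,0],[0,0,0]],[[0.7,-0.1,0],[0,0,0]],[[1,-0.15,0],[0,0,0]]]' >/dev/null
python3 -m crank '[[[0.25,-0.04,0],[0,0,0]],[[0.36,-0.08,0],[0,0,0]],[[0.36,-0.08,0],[0,0,0]],[[0.36,-0.08,0],[0,0,0]]]'
python3 r.py .6168 -.2765 .044 .024; python3 l.py c25
```

```text
time_s: 15.18
tcp_pos: [0.3803, -0.3156, 0.1682]
tcp_rot: [1.0, -0.0, 0.001, 0.001]
contact_force: [0.2, -0.8, -0.2]
opening: 0.0168
finger_force: 30.0
time_s: 16.42
tcp_pos: [0.6144, -0.2768, 0.166]
tcp_rot: [1.0, -0.0, -0.001, -0.0]
contact_force: [-0.4, -0.6, -1.2]
opening: 0.0168
finger_force: 30.0
cols 234.5 318.6 top 151.7 bottom 235.7 tcp [ 0.6144 -0.2768  0.166 ]
```

View pics/c25.png

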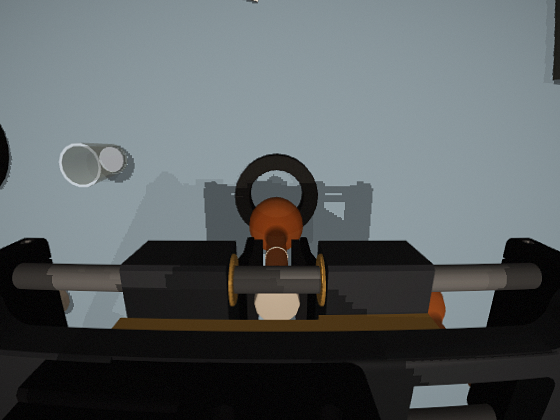

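Ring_25's outline (columns 236–318, top at row 154) matches the prediction to about 2 px, so the flask is centred over it. Lowering now.

```bash
python3 -m crank '[[[0.01,0,0.25],[0,0,0]],[[0.01,0,0.5],[0,0,0]],[[0.01,0,0.75],[0,0,0]],[[0.01,0,0.9],[0,0,0]],[[0.01,0,0.95],[0,0,0]]]'
python3 -m crank '[[[0,0,0.01],[0,0,0]],[[0,0,0.02],[0,0,0]],[[0,0,0.03],[0,0,0]],[[0,0,0.03],[0,0,0]]]'
```

```text
time_s: 17.1
tcp_pos: [0.6156, -0.2767, 0.0707]
tcp_rot: [1.0, -0.0, -0.001, -0.0]
contact_force: [1.0, 0.6, -0.1]
opening: 0.017
finger_force: 30.0
time_s: 17.6
tcp_pos: [0.6166, -0.2767, 0.0689]
tcp_rot: [1.0, 0.0, 0.0, 0.0]
contact_force: [0.3, -0.3, 0.3]
opening: 0.0166
finger_force: 30.0
```

```bash
python3 -m crank '[[[0,0,0.01],[0,0,0]],[[0,0,0.02],[0,0,0]],[[0,0,0.02],[0,0,0]],[[0,0,0.02],[0,0,0]]]'
python3 -m crank '[[[0,0,0.005],[0,0,0]],[[0,0,0.01],[0,0,0]],[[0,0,0.01],[0,0,0]]]'
```

```text
time_s: 18.1
tcp_pos: [0.6166, -0.2767, 0.0668]
tcp_rot: [1.0, -0.0, 0.0, 0.0]
contact_force: [-0.2, 0.1, 2.1]
opening: 0.0167
finger_force: 30.0
time_s: 18.48
tcp_pos: [0.6172, -0.277, 0.0667]
tcp_rot: [1.0, -0.0, 0.001, 0.0]
contact_force: [0.2, 0.5, 5.1]
opening: 0.0167
finger_force: 30.0
```

```bash
python3 -m crank '[[[0,0,0],[0,0,0]],[[0,0,0],[0,0,0]],[[0,0,0],[0,0,0]],[[0,0,0],[0,0,0]]]' 0.3 >/dev/null
python3 -m crank '[[[0,0,-0.2],[0,0,0]],[[0,0,-0.5],[0,0,0]],[[0,0,-1],[0,0,0]],[[0,0,-1],[0,0,0]]]'
python3 -m crank '[[[0,0,-0.5],[0,0,0]],[[0,0,-1],[0,0,0]],[[0,0,-1],[0,0,0]]]'
python3 l.py p25
python3 -m crank '[[[-0.5,-0.2,0],[0,0,0]],[[-1,-0.5,0],[0,0,0]],[[-1,-0.5,0],[0,0,0]]]' >/dev/null
python3 -m crank '[[[-0.4,-0.2,0],[0,0,0]],[[-0.68,-0.45,0],[0,0,0]],[[-0.68,-0.45,0],[0,0,0]],[[-0.68,-0.45,0],[0,0,0]]]'
python3 w.py f50
```

```text
time_s: 19.48
tcp_pos: [0.6199, -0.2787, 0.1737]
tcp_rot: [1.0, -0.0, 0.005, 0.003]
contact_force: [1.0, -0.3, 1.7]
opening: 0.0565
finger_force: 0.0
time_s: 19.85
tcp_pos: [0.6188, -0.278, 0.2729]
tcp_rot: [1.0, -0.0, 0.005, 0.003]
contact_force: [-0.2, 0.9, -0.1]
opening: 0.0565
finger_force: 0.0
time_s: 20.78
tcp_pos: [0.4491, -0.1822, 0.2656]
tcp_rot: [1.0, -0.0, 0.0, 0.0]
contact_force: [-0.9, -0.4, -0.4]
opening: 0.0566
finger_force: 0.0
f50 pred [276. 206.] blob [272.8 205.5] 275 world [ 0.4478 -0.1784] tcp [ 0.4491 -0.1822  0.2656]
tool shift units [-0.014 -0.039  1.683]
```

View pics/p25.png

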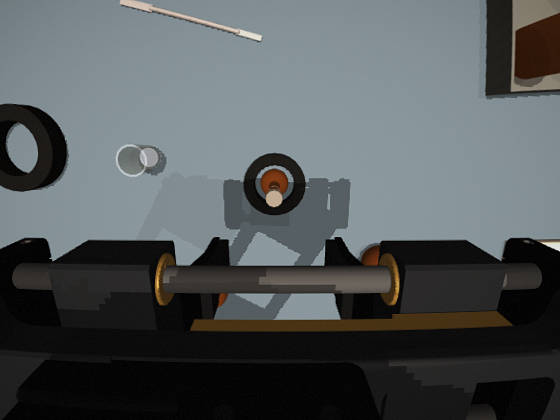

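flask_25 stands upright in ring_25, at (274,185). The gripper is now over flask_50.

```bash
python3 -m crank '[[[-0.01,-0.03,0.35],[0,0,0]],[[-0.01,-0.03,0.7],[0,0,0]],[[-0.01,-0.03,0.7],[0,0,0]],[[-0.01,-0.03,0.7],[0,0,0]]]' 
python3 w.py f50
```

```text
time_s: 21.32
tcp_pos: [0.4483, -0.1793, 0.1967]
tcp_rot: [1.0, -0.0, 0.0, 0.0]
contact_force: [0.3, -0.3, 0.7]
opening: 0.0564
finger_force: 0.0
f50 pred [280. 229.] blob [275.8 227.7] 461 world [ 0.4477 -0.1786] tcp [ 0.4483 -0.1793  0.1967]
tool shift units [-0.008 -0.007  0.994]
```

```bash
python3 -m crank '[[[-0.01,-0.01,0.25],[0,0,0]],[[-0.01,-0.01,0.5],[0,0,0]],[[-0.01,-0.01,0.75],[0,0,0]],[[-0.01,-0.01,1],[0,0,0]],[[-0.01,-0.01,1],[0,0,0]]]'
python3 -m crank '[[[0,0,0],[0,0,0]],[[0,0,0],[0,0,0]],[[0,0,0],[0,0,0]],[[0,0,0],[0,0,0]],[[0,0,0],[0,0,0]]]' -1
```

```text
time_s: 22.0
tcp_pos: [0.4461, -0.1775, 0.0953]
tcp_rot: [1.0, -0.0, -0.001, -0.0]
contact_force: [-0.4, 0.4, 0.1]
opening: 0.0565
finger_force: 0.0
time_s: 22.62
tcp_pos: [0.4466, -0.1777, 0.0958]
tcp_rot: [1.0, -0.0, 0.0, 0.0]
contact_force: [0.3, 0.4, 0.9]
opening: 0.0174
finger_force: 30.0
```

```bash
python3 -m crank '[[[0,0,-0.2],[0,0,0]],[[0,0,-0.5],[0,0,0]],[[0,0,-0.8],[0,0,0]],[[0,0,-1],[0,0,0]],[[0,0,-1],[0,0,0]]]'
python3 -m crank '[[[-0.1,-0.2,-0.25],[0,0,0]],[[-0.2,-0.5,-0.5],[0,0,0]],[[-0.4,-1,-0.5],[0,0,0]]]' >/dev/null
python3 -m crank '[[[-0.1,-0.4,0],[0,0,0]],[[-0.2,-0.7,0],[0,0,0]],[[-0.2,-1,0],[0,0,0]]]' 
python3 -m crank '[[[-0.1,-0.4,0],[0,0,0]],[[-0.2,-0.7,0],[0,0,0]],[[-0.2,-1,0],[0,0,0]]]' >/dev/null
python3 -m crank '[[[0,-0.4,0],[0,0,0]],[[0,-0.7,0],[0,0,0]],[[0,-1,0],[0,0,0]]]' >/dev/null
python3 -m crank '[[[0,-0.4,0],[0,0,0]],[[0,-0.7,0],[0,0,0]],[[0,-0.94,0],[0,0,0]],[[0,-0.94,0],[0,0,0]],[[0,-0.94,0],[0,0,0]]]'
python3 r.py .3678 .3165 .053 .028; python3 l.py c50
```

```text
time_s: 23.25
tcp_pos: [0.4474, -0.1783, 0.1972]
tcp_rot: [1.0, -0.0, 0.002, 0.001]
contact_force: [0.7, -0.2, -0.4]
opening: 0.0166
finger_force: 30.0
time_s: 24.0
tcp_pos: [0.3853, 0.0235, 0.2441]
tcp_rot: [1.0, -0.0, -0.001, -0.0]
contact_force: [1.2, 0.3, -0.9]
opening: 0.0169
finger_force: 30.0
time_s: 25.38
tcp_pos: [0.366, 0.3156, 0.2444]
tcp_rot: [1.0, 0.0, -0.001, 0.001]
contact_force: [-0.4, -0.2, 0.2]
opening: 0.0171
finger_force: 30.0
cols 234.7 316.9 top 140.8 bottom 222.9 tcp [0.366  0.3156 0.2444]
```

View pics/c50.png

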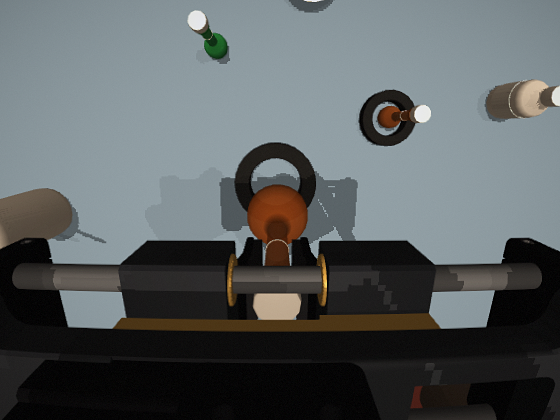

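Ring_50's outline (columns 235–317, top at row 142) matches the prediction, with the flask centred over it. Lowering now.

```bash
python3 -m crank '[[[0,0,0.3],[0,0,0]],[[0,0,0.6],[0,0,0]],[[0,0,0.7],[0,0,0]],[[0,0,0.7],[0,0,0]]]' >/dev/null
python3 -m crank '[[[0.01,-0.01,0.25],[0,0,0]],[[0.01,-0.01,0.45],[0,0,0]],[[0.01,-0.01,0.6],[0,0,0]],[[0.01,-0.01,0.7],[0,0,0]],[[0.01,-0.01,0.73],[0,0,0]]]'
python3 -m crank '[[[0,0,0.01],[0,0,0]],[[0,0,0.02],[0,0,0]],[[0,0,0.03],[0,0,0]],[[0,0,0.03],[0,0,0]]]'
```

```text
time_s: 26.55
tcp_pos: [0.3675, 0.3174, 0.1025]
tcp_rot: [1.0, -0.0, -0.0, 0.0]
contact_force: [-0.0, -0.8, -0.3]
opening: 0.0168
finger_force: 30.0
time_s: 27.05
tcp_pos: [0.3675, 0.3174, 0.0997]
tcp_rot: [1.0, -0.0, 0.0, -0.0]
contact_force: [-0.1, 0.2, -0.2]
opening: 0.0171
finger_force: 30.0
```

```bash
python3 -m crank '[[[0,0,0.01],[0,0,0]],[[0,0,0.02],[0,0,0]],[[0,0,0.035],[0,0,0]],[[0,0,0.035],[0,0,0]]]'
python3 -m crank '[[[0,0,0.005],[0,0,0]],[[0,0,0.01],[0,0,0]],[[0,0,0.01],[0,0,0]]]'
```

```text
time_s: 27.55
tcp_pos: [0.3674, 0.3173, 0.0959]
tcp_rot: [1.0, -0.0, -0.0, 0.0]
contact_force: [0.4, -0.0, -1.2]
opening: 0.0171
finger_force: 30.0
time_s: 27.92
tcp_pos: [0.368, 0.3177, 0.0957]
tcp_rot: [1.0, -0.0, 0.001, -0.0]
contact_force: [-0.5, -0.6, 4.9]
opening: 0.017
finger_force: 30.0
```

```bash
python3 -m crank '[[[0,0,0],[0,0,0]],[[0,0,0],[0,0,0]],[[0,0,0],[0,0,0]],[[0,0,0],[0,0,0]]]' 0.3 >/dev/null
python3 -m crank '[[[0,0,-0.2],[0,0,0]],[[0,0,-0.5],[0,0,0]],[[0,0,-1],[0,0,0]],[[0,0,-1],[0,0,0]]]'
python3 -m crank '[[[0,0,-0.5],[0,0,0]],[[0,0,-1],[0,0,0]],[[0,0,-1],[0,0,0]]]'
python3 l.py p50
python3 -m crank '[[[0.3,0.5,0],[0,0,0]],[[0.6,1,0],[0,0,0]]]' >/dev/null
python3 -m crank '[[[0.3,0.5,0],[0,0,0]],[[0.6,1,0],[0,0,0]]]' >/dev/null
python3 -m crank '[[[0,0.5,0],[0,0,0]],[[0,1,0],[0,0,0]]]' >/dev/null
python3 -m crank '[[[0,0.5,0],[0,0,0]],[[0,1,0],[0,0,0]]]' >/dev/null
python3 -m crank '[[[0,0.5,0],[0,0,0]],[[0,1,0],[0,0,0]]]' >/dev/null
python3 -m crank '[[[0,0.5,0],[0,0,0]],[[0,1,0],[0,0,0]]]' >/dev/null
python3 -m crank '[[[0,0.5,0],[0,0,0]],[[0,1,0],[0,0,0]]]' >/dev/null
python3 -m crank '[[[0,0.4,0],[0,0,0]],[[0,0.6,0],[0,0,0]],[[0,0.6,0],[0,0,0]],[[0,0.6,0],[0,0,0]]]'
python3 w.py f100
```

```text
time_s: 28.92
tcp_pos: [0.37, 0.319, 0.1996]
tcp_rot: [1.0, -0.0, 0.004, -0.002]
contact_force: [-0.4, 0.2, -1.7]
opening: 0.0563
finger_force: 0.0
time_s: 29.3
tcp_pos: [0.3693, 0.3185, 0.299]
tcp_rot: [1.0, -0.0, 0.003, -0.002]
contact_force: [-0.4, 0.7, -1.3]
opening: 0.0565
finger_force: 0.0
time_s: 31.6
tcp_pos: [0.4871, -0.4415, 0.2932]
tcp_rot: [1.0, 0.0, -0.001, -0.001]
contact_force: [-0.6, 0.4, -0.1]
opening: 0.0568
finger_force: 0.0
f100 pred [280. 201.] blob [273.1 200.2] 345 world [ 0.4914 -0.4377] tcp [ 0.4871 -0.4415  0.2932]
tool shift units [ 0.046 -0.034  1.659]
```

View pics/p50.png

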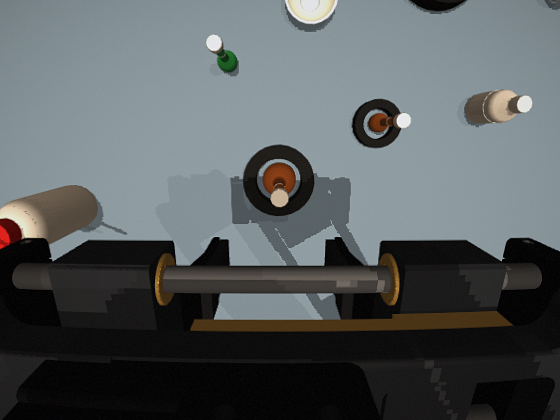

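flask_50 stands upright in the middle of ring_50, at (279,182). flask_100 is next.

```bash
python3 -m crank '[[[0.04,-0.03,0.35],[0,0,0]],[[0.04,-0.03,0.68],[0,0,0]],[[0.04,-0.03,0.68],[0,0,0]],[[0.04,-0.03,0.68],[0,0,0]]]' 
python3 w.py f100
```

```text
time_s: 32.15
tcp_pos: [0.492, -0.4395, 0.2287]
tcp_rot: [1.0, 0.0, 0.001, 0.001]
contact_force: [0.7, 0.2, 1.4]
opening: 0.0567
finger_force: 0.0
f100 pred [283. 229.] blob [263.5 243.7] 1901 world [ 0.4778 -0.4294] tcp [ 0.492  -0.4395  0.2287]
tool shift units [-0.144 -0.102  1.013]
```

```bash
for t in 150 165 180 195 210; do sed "s/>135/>$t/" w.py > w2.py; python3 w2.py f100; done
```

```text
f100 pred [282. 229.] blob [275.6 231.1] 238 world [ 0.488  -0.4392] tcp [ 0.4922 -0.44    0.2294]
tool shift units [-0.044 -0.01   1.021]
f100 pred [282. 229.] blob [276.3 227.3] 114 world [ 0.491 -0.44 ] tcp [ 0.4923 -0.4402  0.2296]
tool shift units [-0.015 -0.005  1.023]
f100 pred [282. 229.] blob [488.5 204.7] 6153 world [ 0.5083 -0.6034] tcp [ 0.4922 -0.4403  0.2294]
tool shift units [0.158 1.629 1.026]
f100 pred [282. 228.] blob [488.9 204.7] 5530 world [ 0.5082 -0.6034] tcp [ 0.492  -0.4403  0.2291]
tool shift units [0.16  1.629 1.022]
f100 pred [282. 228.] blob [489.4 203. ] 3004 world [ 0.5095 -0.6031] tcp [ 0.4919 -0.4402  0.2287]
tool shift units [0.175 1.627 1.018]
```

```bash
python3 -m crank '[[[-0.01,-0.01,0.25],[0,0,0]],[[-0.01,-0.01,0.5],[0,0,0]],[[-0.01,-0.01,0.75],[0,0,0]],[[-0.01,-0.01,1],[0,0,0]],[[-0.01,-0.01,1.01],[0,0,0]]]'
python3 -m crank '[[[0,0,0],[0,0,0]],[[0,0,0],[0,0,0]],[[0,0,0],[0,0,0]],[[0,0,0],[0,0,0]],[[0,0,0],[0,0,0]]]' -1
```

```text
time_s: 33.08
tcp_pos: [0.4914, -0.4396, 0.227]
tcp_rot: [1.0, -0.0, -0.0, -0.0]
contact_force: [0.2, 0.2, 0.1]
opening: 0.0144
finger_force: 0.0out of range: row 5 has 1.01, outside -1 to 1
```

The 1.01 in row 5 got that call refused, so the gripper closed in the air above the stopper and touched nothing. I'll reopen and repeat the descent.

```bash
python3 -m crank '[[[0,0,0],[0,0,0]],[[0,0,0],[0,0,0]],[[0,0,0],[0,0,0]],[[0,0,0],[0,0,0]],[[0,0,0],[0,0,0]]]' 0.3 &&
python3 -m crank '[[[0,0,0.25],[0,0,0]],[[0,0,0.5],[0,0,0]],[[0,0,0.75],[0,0,0]],[[0,0,1],[0,0,0]],[[0,0,1],[0,0,0]]]' &&
python3 -m crank '[[[0,0,0],[0,0,0]],[[0,0,0],[0,0,0]],[[0,0,0],[0,0,0]],[[0,0,0],[0,0,0]],[[0,0,0],[0,0,0]]]' -1
```

```text
time_s: 33.7
tcp_pos: [0.4914, -0.4397, 0.2271]
tcp_rot: [1.0, -0.0, 0.0, 0.0]
contact_force: [0.7, 0.5, -0.2]
opening: 0.0537
finger_force: 0.0
time_s: 34.33
tcp_pos: [0.4901, -0.4382, 0.1243]
tcp_rot: [1.0, -0.0, -0.002, -0.002]
contact_force: [0.5, -0.2, 0.1]
opening: 0.0565
finger_force: 0.0
time_s: 34.95
tcp_pos: [0.4916, -0.4398, 0.1275]
tcp_rot: [1.0, -0.0, 0.0, 0.0]
contact_force: [-0.1, 0.5, 0.8]
opening: 0.0198
finger_force: 30.0
```

```bash
python3 -m crank '[[[0,0,-0.2],[0,0,0]],[[0,0,-0.5],[0,0,0]],[[0,0,-0.8],[0,0,0]],[[0,0,-1],[0,0,0]],[[0,0,-1],[0,0,0]]]'
python3 -m crank '[[[0,-0.2,-0.3],[0,0,0]],[[0.1,-0.5,-0.5],[0,0,0]],[[0.3,-1,-0.5],[0,0,0]]]' >/dev/null
python3 -m crank '[[[0.1,-0.4,0],[0,0,0]],[[0.2,-0.7,0],[0,0,0]],[[0.3,-1,0],[0,0,0]]]' 
python3 -m crank '[[[0.1,-0.4,0],[0,0,0]],[[0.2,-0.7,0],[0,0,0]],[[0.3,-1,0],[0,0,0]]]' >/dev/null
python3 -m crank '[[[0.1,-0.4,0],[0,0,0]],[[0.2,-0.7,0],[0,0,0]],[[0.3,-1,0],[0,0,0]]]' >/dev/null
python3 -m crank '[[[0.1,-0.4,0],[0,0,0]],[[0.2,-0.7,0],[0,0,0]],[[0.3,-1,0],[0,0,0]]]' >/dev/null
python3 -m crank '[[[0.1,-0.2,0],[0,0,0]],[[0.2,-0.33,0],[0,0,0]],[[0.3,-0.33,0],[0,0,0]],[[0.3,-0.33,0],[0,0,0]],[[0.3,-0.33,0],[0,0,0]]]'
python3 r.py .6733 .0935 .062 .032; python3 l.py c100
```

```text
time_s: 35.58
tcp_pos: [0.4922, -0.4406, 0.2299]
tcp_rot: [1.0, -0.0, 0.001, 0.002]
contact_force: [0.4, -0.5, -0.8]
opening: 0.0201
finger_force: 30.0
time_s: 36.33
tcp_pos: [0.551, -0.2381, 0.2753]
tcp_rot: [1.0, 0.0, -0.001, -0.001]
contact_force: [0.0, -0.3, -0.6]
opening: 0.0198
finger_force: 30.0
time_s: 38.08
tcp_pos: [0.6714, 0.0923, 0.2769]
tcp_rot: [1.0, -0.001, -0.0, 0.0]
contact_force: [0.3, 0.8, -1.2]
opening: 0.0197
finger_force: 30.0
cols 231.0 320.7 top 133.7 bottom 222.9 tcp [0.6714 0.0923 0.2769]
```

View pics/c100.png

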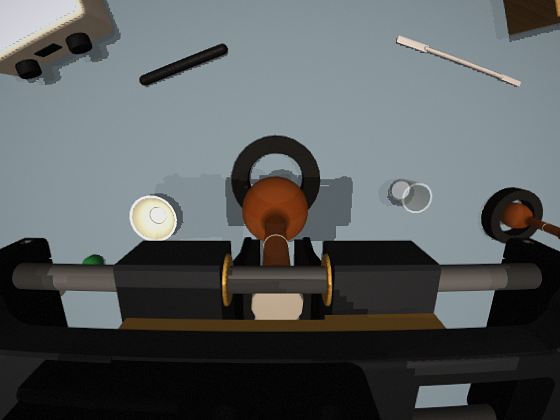

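Ring_100's outline (columns 232–320, top at row 135) matches the prediction. Lowering now.

```bash
python3 -m crank '[[[0,-0.01,0.3],[0,0,0]],[[0,-0.01,0.6],[0,0,0]],[[0,-0.01,0.7],[0,0,0]],[[0,-0.01,0.7],[0,0,0]]]' >/dev/null
python3 -m crank '[[[0,0,0.25],[0,0,0]],[[0,0,0.45],[0,0,0]],[[0,0,0.6],[0,0,0]],[[0,0,0.7],[0,0,0]],[[0,0,0.73],[0,0,0]]]'
python3 -m crank '[[[0,0,0.01],[0,0,0]],[[0,0,0.02],[0,0,0]],[[0,0,0.03],[0,0,0]],[[0,0,0.03],[0,0,0]]]'
```

```text
time_s: 39.25
tcp_pos: [0.6712, 0.0943, 0.1333]
tcp_rot: [1.0, -0.0, -0.0, 0.0]
contact_force: [0.2, -0.5, -0.7]
opening: 0.0199
finger_force: 30.0
time_s: 39.75
tcp_pos: [0.6715, 0.0943, 0.1312]
tcp_rot: [1.0, -0.0, 0.0, -0.0]
contact_force: [0.0, 0.3, -0.3]
opening: 0.02
finger_force: 30.0
```

```bash
python3 -m crank '[[[0,0,0.01],[0,0,0]],[[0,0,0.02],[0,0,0]],[[0,0,0.035],[0,0,0]],[[0,0,0.035],[0,0,0]]]'
python3 -m crank '[[[0,0,0.005],[0,0,0]],[[0,0,0.01],[0,0,0]],[[0,0,0.01],[0,0,0]]]'
```

```text
time_s: 40.25
tcp_pos: [0.6715, 0.0944, 0.1276]
tcp_rot: [1.0, -0.0, 0.0, -0.0]
contact_force: [0.2, -0.3, -0.8]
opening: 0.0198
finger_force: 30.0
time_s: 40.62
tcp_pos: [0.672, 0.0944, 0.1274]
tcp_rot: [1.0, -0.0, 0.001, -0.0]
contact_force: [0.3, 0.1, 5.6]
opening: 0.0201
finger_force: 30.0
```

```bash
python3 -m crank '[[[0,0,0],[0,0,0]],[[0,0,0],[0,0,0]],[[0,0,0],[0,0,0]],[[0,0,0],[0,0,0]]]' 0.3 >/dev/null
python3 -m crank '[[[0,0,-0.2],[0,0,0]],[[0,0,-0.5],[0,0,0]],[[0,0,-1],[0,0,0]],[[0,0,-1],[0,0,0]]]'
python3 -m crank '[[[0,0,-0.5],[0,0,0]],[[0,0,-1],[0,0,0]],[[0,0,-1],[0,0,0]],[[0,0,-1],[0,0,0]]]'
python3 -m crank '[[[-0.5,0.3,0],[0,0,0]],[[-1,0.6,0],[0,0,0]],[[-1,0.6,0],[0,0,0]]]' >/dev/null
python3 -m crank '[[[-0.5,0,0],[0,0,0]],[[-1,0.5,0],[0,0,0]],[[-1,0.5,0],[0,0,0]],[[-1,0.5,0],[0,0,0]]]' 
python3 -c "
from station import cams;import cv2
cv2.imwrite('pics/end.png',cams.grab_frame('scene')[:,:,::-1])"
```

```text
time_s: 41.62
tcp_pos: [0.675, 0.0945, 0.2348]
tcp_rot: [1.0, -0.0, 0.006, -0.0]
contact_force: [0.1, -0.5, 0.2]
opening: 0.0567
finger_force: 0.0
time_s: 42.12
tcp_pos: [0.6713, 0.0943, 0.3267]
tcp_rot: [1.0, -0.0, 0.0, -0.0]
contact_force: [0.8, 0.3, -0.2]
opening: 0.0566
finger_force: 0.0
time_s: 43.0
tcp_pos: [0.4717, -0.0157, 0.3263]
tcp_rot: [1.0, -0.001, 0.0, -0.0]
contact_force: [-0.4, -0.1, -0.3]
opening: 0.0566
finger_force: 0.0
```

View pics/end.png

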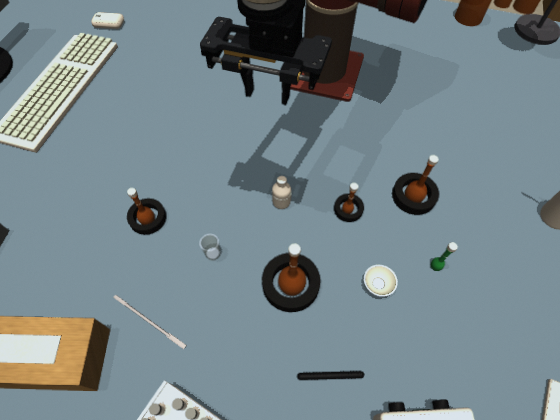

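The scene shows all four flasks upright in their own rings, at (146,213), (293,278), (349,205) and (417,188). The beaker at (210,246) and the bottle at (282,193) have not moved.

```bash
python3 -c "
from station import bot
print(bot.sign_off())"
```

```text
the job is handed in; nothing more can be done
None
```

All four flasks are standing upright in the rings of their own size, the beaker and the bottle are where they were, and the job was handed in at about 43 s.

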